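Hold a recliner release out at its mark

ROBOT

A 7-joint arm with a two-finger parallel gripper is mounted at the origin on the work surface. World frame = base frame: x ahead of the robot, y to its left, z up, the work surface at z = 0. Lengths are in m, angles in rad, forces in N, time in s.
With the tool pointing down it reaches from about 0.425 to 0.925 m from the base axis. Payload 6.8 kg.
Tool frame: the origin (TCP) lies at the very end of the fingers, on their centre line; the grasp point (between the pads) lies 19 mm behind it; z points along the fingers, y is the line along which they close (so a half turn about z gives the same grasp; the last joint's range is limited). The gripper opens to 85 mm and grips with 20 to 120 N. Pads are 22 mm wide; open, the fingers measure 114 mm over their backs; the gripper's body (76 mm by 85 mm) begins 54 mm behind the grasp point. The pads swing forward as they close: fully open they stand 13 mm farther back than shut.
Start: joints at [-1.284, 0.477, 0.022, 1.555, -0.011, 1.109, -0.083], TCP at [0.26, 0.623, 0.231] pointing down, gripper open.
Joint ranges: [-2.96, 2.96], [-0.34, 2.1], [-1.41, 1.46], [0.24, 2.44], [-1.37, 4.51], [0.17, 1.92], [-2.96, 2.96]. Speed limits (rad/s): [2.39, 2.39, 3.14, 3.14, 3.14, 3.14, 3.14].

INTERFACE

Orientations are given as a unit quaternion [w, x, y, z].
In Python, from station import bot, order, probe_bus, read_camera, camera_info gives the robot as it stands (bot), with the cameras as plain functions, the job (order) and the readings (probe_bus).
- The arm moves only by the tool jog_arm, called after ">>>" as name([rows], argument=value, ...), one row to a line, values as JSON. Schema: {"type":"object","properties":{"increments":{"type":"array","items":{"type":"array","items":{"type":"number"},"minItems":5,"maxItems":5},"minItems":1,"maxItems":20},"squeeze":{"type":"number"},"only":{"type":"string"},"quiet":{"type":"boolean"},"lines":{"type":"string"}},"required":["increments"],"additionalProperties":false}. increments is a list of rows, 1 to 20 of them, each of 5 numbers: dx, dy, dz in m, then a turn about the tool's z in rad, then the opening from 0.0 (shut) to 1.0 (fully open); each row shifts and turns the commanded pose from where the row before left it, along the tool's axes as they then stand; what a row does not reach is not made up. A row lasts 1/10 s, in which the tool goes at most 0.05 m and 0.15 rad, less where a joint would pass 70% of its speed; a pose out of reach is approached as far as the arm can. The fingers move at their own pace and stop on an object; squeeze is the grip in N (left out, the last holds). Time passes only in rows, so rows that do not move let the fingers close. The tool returns the time, the measured TCP pose, the force, the opening and the grip force at its end. only (a regular expression) keeps the lines of the reply that match it, lines (a string "A,B") keeps lines A to B, and quiet returns only ok. Input that does not fit is refused with a message, and nothing moves.
- probe_bus.get_obs(): the state, without advancing time (a new reading comes with each control period).
- read_camera(name): name is "side" or "top"; returns the picture (420x560x3 uint8, blue, green, red); there is no depth.
- camera_info(name): a dict with "vertical_fov" (degrees; the focal length in pixels is half the picture's height over the tangent of half this angle, whatever the lens; pixels are square), "cx", "cy" (the principal point, pixels), "k1" (the pictures are not rectified: a ray, as slopes to the right and down, at radius r is drawn at 1 + k1 r^2 times it, then the intrinsics apply), "view" (4x4, takes a point from world to camera coordinates). Camera axes: x right, y up, looking along -z (the intrinsics and any distortion apply to the point x, -y, -z); pixel columns grow to the right and rows downward; lengths in m; the calibration is good to about 2 mm. A picture is of the moment at which its call begins. camera_info takes no time and is no camera call.
- order.hand_in(): hands the job in; it is judged then, once.
The state is a dict: "t": time; "q": joint angles; "joint_vel": joint speeds; "joint_torque": joint torques, N m; "eef_pos": TCP position; "tool_rot": TCP orientation; "contact_force": force on the tool from outside, world axes, zero at the start; "torque": the same for the moment, N m; "gripper_width": opening from 0.0 (shut) to 1.0 (fully open); "grasp_force": force on a finger pad.
Only numpy, scipy, OpenCV 4.12 (cv2) and the standard library are available. Lean on these libraries where they do the work, as an engineer would, in place of code of your own. Each camera call takes 0.05 s, during which the arm holds its last target. There are 200 camera calls.

TASK

On the upholstery bench, swing the steel hook of the recliner release unit closed until it rests fully home in its green catch; only then pull the spring-return orange handle out until its black pointer is level with the red clip beside the white scale. Finish while still holding the handle steady there, so that a workmate can fit the retaining clip; it springs back if let go. Leave the hook shut and everything else on the bench undisturbed.

Things in the scene. Friction and masses are not known exactly. Their poses are not given: they have to be found in the camera images.
- rig: Release unit, fixed: plywood board 260 (x) x 300 (y) x 18 mm. Origin: centre of its underside, on the bench. x points away from the robot (turned up to 0.35 rad), y left, z up. On it, in mm: blue spring housing (x 40 to 130, y -98 to -52, 58 high over the bench), green catch (x 40 to 70, y -11 to 35, 64 high). Only the handle and knob stand above 65 mm over the bench.
- handle (a point): Orange upright plate to grip and pull: 14 mm thick along the rig's x, 60 mm wide along y, 36 mm high. The point is the plate's centre, 84 mm above the bench (plate from 66 to 102 mm), at x = -10 - 1000*pull mm, y = -75 mm in the rig's frame. It stands on the end of a steel rod 12 mm thick (rod axis 45 mm above the bench). Axes as the rig's.
- pull (a joint): How far the handle is pulled out (m): 0 = home, grows as it slides along the rig's -x (towards the robot), end stop at 0.100. Spring return: it needs about 3.5 N to start and 140 N/m more as it comes out (9 to 14 N at the mark). Springs home if let go.
- pointer (a point): Tip of the flat black pointer (8 mm wide in x) that travels with the handle; its x in the rig's frame is that of the handle's centre, y = -126 mm, 35 mm above the bench.
- mark: Red clip, the mark: an upright tab 8 mm wide in x, 16 mm in y, 28 mm high, fixed at y = -144 mm in the rig's frame beside the white scale strip, 40 to 75 mm towards the robot from the pointer's home place (differs each time). Origin: centre of the tab's foot, 18 mm above the bench. Axes as the rig's. Pointer at the mark: both have the same x in the rig's frame.
- hook (a joint): Angle of the steel hook (rad): 0 = closed, bar resting against the back of the green catch (the end stop); grows as it swings open towards the robot, to 2.2. Starts at 0.9 to 1.9. Upright pivot, stiff enough to stay where it is left (0.06 N m).
- hook_hinge (a point): Upright pivot of the hook, at x = 50, y = 120 mm in the rig's frame, 50 mm above the bench. The bar is 14 mm wide, 7 mm thick, 118 mm long from here. At angle a the bar points along (-sin a, -cos a) in the rig's frame.
- hook_knob (a point): Black round upright knob on the hook's bar, 18 mm diameter, 34 mm high (54 to 88 mm above the bench), 85 mm from the pivot. The point is on its axis, 80 mm above the bench.
- bush: Bystander: brass ring 28 mm diameter, 10 mm high, on the front of the board. Origin under its centre.
- tack_tin: Bystander: open metal tack tin, 46 mm diameter, 24 mm high, on the back of the board. Origin under its centre.
- thread_black: Bystander: cone of black thread, 62 mm diameter, 108 mm high. Origin under its centre.
- thread_blue: Bystander: cone of dark blue thread, 62 mm diameter, 108 mm high. Origin under its centre.
- tack_hammer: Bystander: hammer 240 mm long lying on the left of the bench. Origin under its middle.
- screwdriver: Bystander: screwdriver 190 mm long, yellow handle, lying on the left of the bench. Origin under its middle.
- glue_bottle: Bystander: white bottle with blue label and orange cap, 60 mm diameter, 150 mm high. Origin under its centre.

How it is judged:
On the way, in this order (a step that is already met when the one before it is completed fails the run):
1. the hook rests in its catch (value of joint hook below 0.08 rad), for 0.2 s.
2. the handle is pulled out until the pointer is at the red clip (x of pointer in the frame of mark between -0.007 and 0.007 m and contact force between the fingers and pull above 2 N and value of joint hook below 0.08 rad), for 0.3 s.
At the end, for the whole second after the job is handed in: The fingers still hold the handle (contact over 2 N) with the pointer within 7 mm of the red clip along the slide, the handle still (under 10 mm/s), and the hook within 0.08 rad of closed (all of step 2 and velocity of joint pull between -0.01 and 0.01 m/s); the arm keeps its last pose, push and grip.
It fails at once if the handle is pulled out by more than 15 mm while the hook is open (value of joint pull above 0.015 m and value of joint hook above 0.12 rad).
It fails at once if a bystander is shifted by more than 30 mm (distance of any of bush, tack_tin, thread_black, thread_blue, tack_hammer, screwdriver, glue_bottle from where it was at the start of the episode above 0.03 m).
It also fails if it takes over 50 s, if anything falls off the work surface, if the arm or the gripper's body presses on something with over 40 N, if the wrist force passes 120 N, or if a joint passes its speed limit or range.

## Working session

There is one attempt and no reset: what is moved stays moved. The work goes in short steps, Python scripts to look and compute and a tool call to move; the robot and the scene stay as the last step left them, time stands still between calls to the robot, and variables do not carry over. Pictures are saved under pics/ and viewed, at most 10 in all, crops included, and the job is handed in when it is done.

```bash
ls; mkdir -p pics; python3 - <<'E'
from station import bot, order, probe_bus, read_camera, camera_info
import cv2
for n in("top","side"):
    cv2.imwrite(f"pics/{n}0.png",read_camera(n)); print(n,camera_info(n))
o=probe_bus.get_obs();print(o["t"],o["eef_pos"],o["tool_rot"])
E
```

```text
pics
station.py
top {'vertical_fov': 54.87425888280506, 'cx': 279.02660190261133, 'cy': 204.4923402809053, 'k1': -0.053541376731039, 'view': array([[ 0.02440995, -0.99939245,  0.02487738,  0.01143657],
       [ 0.99004385,  0.02761736,  0.13802336, -0.54665828],
       [-0.13862655,  0.02126055,  0.99011649, -1.02611903],
       [ 0.        ,  0.        ,  0.        ,  1.        ]])}
side {'vertical_fov': 48.67738374821945, 'cx': 282.90885603963915, 'cy': 216.6171596414216, 'k1': -0.05083573494847753, 'view': array([[-0.93388718, -0.35742692,  0.01003628,  0.49759277],
       [ 0.22493524, -0.56543034,  0.79353177, -0.14918051],
       [-0.2779548 ,  0.74332666,  0.60844606, -1.34585419],
       [ 0.        ,  0.        ,  0.        ,  1.        ]])}
0.1 [0.25943278 0.6225733  0.23041608] [-1.05181803e-04  1.96114045e-01  9.80580743e-01 -8.22489104e-04]
```

View pics/top0.png

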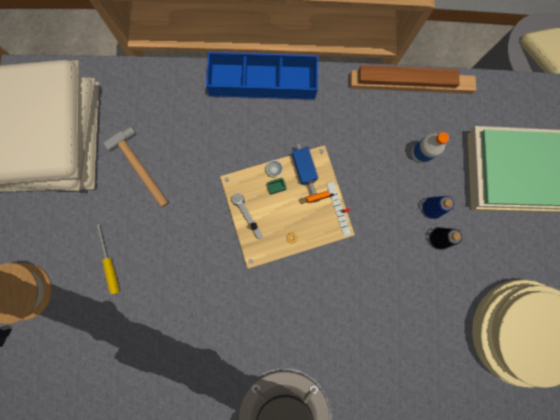

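View pics/side0.png

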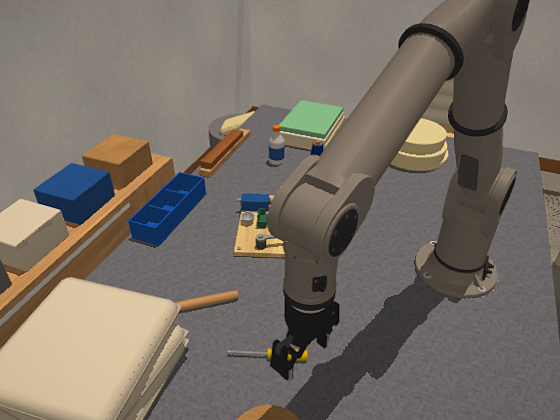

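The top view shows the board around px (222–354, 147–266), hook open with its knob at ~(253,226), orange handle at ~(318,197), and red clip at ~(346,211). The side view shows the rig partly hidden by the arm. I'll enlarge the top view and measure.

```bash
cat > h.py <<'E'
import numpy as np, cv2
from station import bot, order, probe_bus, read_camera, camera_info
def cam(n):
    i=camera_info(n); f=210/np.tan(np.radians(i["vertical_fov"])/2)
    return np.array([[f,0,i["cx"]],[0,f,i["cy"]],[0,0,1.]]),np.array([i["k1"],0,0,0,0]),np.diag([1,-1,-1.])@i["view"][:3,:3],np.diag([1,-1,-1.])@i["view"][:3,3]
def ray(n,px,z):
    K,d,R,t=cam(n); u=cv2.undistortPoints(np.array([[px]],float),K,d)[0,0]
    c=-R.T@t; v=R.T@np.array([u[0],u[1],1]); return c+v*(z-c[2])/v[2]
def proj(n,p):
    K,d,R,t=cam(n); return cv2.projectPoints(np.atleast_2d(np.array(p,float)),cv2.Rodrigues(R)[0],t,K,d)[0][:,0]
def blob(hsv,lo,hi,box):
    m=cv2.inRange(hsv,lo,hi); k=np.zeros_like(m); x0,y0,x1,y1=box; k[y0:y1,x0:x1]=m[y0:y1,x0:x1]
    return k
E
python3 - <<'E'
from h import *
im=cv2.imread("pics/top0.png"); hsv=cv2.cvtColor(im,cv2.COLOR_BGR2HSV)
c=im[135:275,210:365]; cv2.imwrite("pics/crop0.png",cv2.resize(c,None,fx=5,fy=5,interpolation=cv2.INTER_CUBIC)[:600*2][:, :].copy() if 0 else cv2.resize(c,(664,600),interpolation=cv2.INTER_CUBIC))
box=(205,130,370,280)
for n,lo,hi in(("board",(8,40,90),(28,200,255)),("orange",(5,200,120),(15,255,255)),("red",(0,150,80),(3,255,255)),("red2",(172,150,80),(180,255,255)),("blue",(100,120,50),(120,255,255)),("green",(60,60,20),(95,255,255)),("black",(0,0,0),(180,255,40))):
    m=blob(hsv,lo,hi,box); cs,_=cv2.findContours(m,0,1)
    for k in sorted(cs,key=cv2.contourArea)[-2:]:
        print(n,cv2.contourArea(k),np.round(k.reshape(-1,2).mean(0),1),cv2.boundingRect(k),cv2.boxPoints(cv2.minAreaRect(k)).round(1).tolist())
E
```

```text
board 9266.0 [299.5 201.5] (220, 145, 135, 124) [[217.3000030517578, 176.0], [326.0, 141.89999389648438], [355.29998779296875, 235.3000030517578], [246.60000610351562, 269.3999938964844]]
orange 100.0 [317.5 196.4] (306, 191, 24, 11) [[305.20001220703125, 197.10000610351562], [327.79998779296875, 190.60000610351562], [329.29998779296875, 196.10000610351562], [306.70001220703125, 202.5]]
red 8.0 [346. 210.] (343, 208, 7, 4) [[342.79998779296875, 210.60000610351562], [348.3999938964844, 207.8000030517578], [349.3999938964844, 209.8000030517578], [343.79998779296875, 212.60000610351562]]
blue 519.5 [304.1 164.8] (292, 147, 25, 37) [[291.1000061035156, 150.89999389648438], [307.3999938964844, 146.0], [317.29998779296875, 179.0], [301.0, 183.89999389648438]]
green 145.0 [276.  185.7] (268, 179, 17, 14) [[267.1000061035156, 182.3000030517578], [281.8999938964844, 178.0], [284.8999938964844, 188.60000610351562], [270.1000061035156, 192.8000030517578]]
black 9.5 [253.3 225.8] (252, 224, 4, 5) [[252.0, 224.0], [255.0, 224.0], [255.0, 228.0], [252.0, 228.0]]
```

View pics/crop0.png

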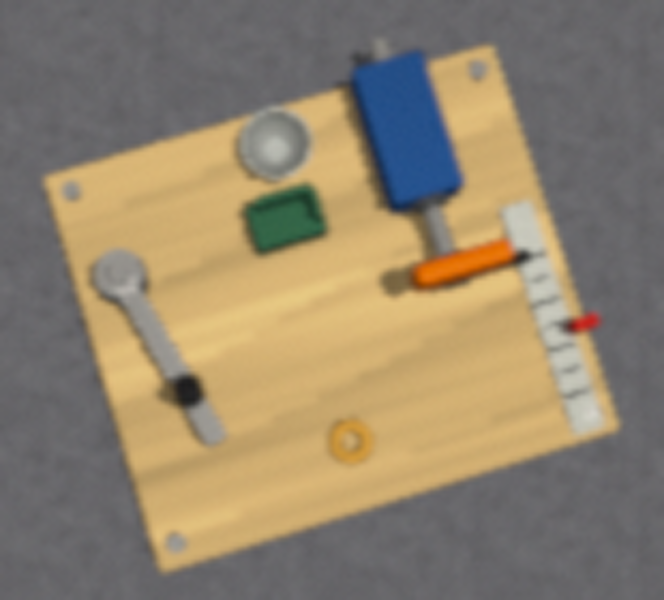

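The crop shows sharp board corners at crop px (45,177), (493,45), (618,428), (162,573), the pivot at (120,272), the knob at (187,390), the handle from (414,277) to (512,250), and the red clip at (586,323). I'll fit the rig from these.

```bash
cat > fit.py <<'E'
from h import *
def P(c,z): return ray("top",(209.5+(c[0]+.5)/4.284,134.5+(c[1]+.5)/4.284),z)[:2]
obs=[((45,177),.018,(.13,.15)),((493,45),.018,(.13,-.15)),((618,428),.018,(-.13,-.15)),((162,573),.018,(-.13,.15)),((120,272),.055,(.05,.12)),((463,263),.102,(-.010,-.075))]
W=np.array([P(c,z) for c,z,_ in obs]);L=np.array([l for *_,l in obs])
a=W-W.mean(0);b=L-L.mean(0)
th=np.arctan2((b[:,0]*a[:,1]-b[:,1]*a[:,0]).sum(),(a*b).sum())
R=np.array([[np.cos(th),-np.sin(th)],[np.sin(th),np.cos(th)]]); T=W.mean(0)-R@L.mean(0)
if __name__=="__main__":
    print("rig",T,th); print("resid mm",(1e3*(W-(L@R.T+T))).round(1).tolist())
    k=(P((187,390),.088)-T)@R; print("knob rig",k,"len",np.hypot(*(k-[.05,.12])),"ang",np.arctan2(-(k[0]-.05),-(k[1]-.12)))
    print("clip rig",[((P(c,.046)-T)@R).round(4).tolist() for c in((586,323),(595,320),(578,326))])
    from scipy.spatial.transform import Rotation as Q
    o=probe_bus.get_obs();q=o["tool_rot"];print(o["eef_pos"],Q.from_quat(np.r_[q[1:],q[0]]).as_matrix().round(3))
    for n,c,z in(("bush",(350,441),.028),("tin",(274,143),.042)): print(n,((P(c,z)-T)@R).round(3))
E
python3 fit.py
```

```text
rig [0.54761342 0.00455199] 0.3236428781048125
resid mm [[-0.8, -1.9], [-1.4, 0.1], [1.5, 2.5], [1.0, -1.4], [0.6, -0.6], [-0.8, 1.3]]
knob rig [-0.03301064  0.10064889] len 0.08523632798620176 ang 1.3417705261889483
clip rig [[-0.0611, -0.1435], [-0.0609, -0.1494], [-0.0614, -0.1382]]
[0.25943278 0.6225733  0.23041608] [[-0.923  0.385 -0.001]
 [ 0.385  0.923 -0.002]
 [-0.    -0.002 -1.   ]]
bush [-0.087  0.015]
tin [0.102 0.006]
```

Clean fit, with residuals ≤2.5 mm. The hook is at 1.34 rad and the clip at rig x ≈ -61 mm, so the pull is ≈ 51 mm. I'll turn the tool so that tool x = rig y and tool y = rig x, then travel over the knob.

```bash
cat > st.py <<'E'
from fit import *
from scipy.spatial.transform import Rotation as Q
o=probe_bus.get_obs();p=o["eef_pos"];q=o["tool_rot"];M=Q.from_quat(np.r_[q[1:],q[0]]).as_matrix()
print("t",round(o["t"],2),"rig xy",((p[:2]-T)@R).round(4),"z",p[2].round(4),"yaw err",round(np.arctan2(M[1,1],M[0,1])-th,4),"tilt",M[:,2].round(3),"F rig",(o["contact_force"][:2]@R).round(2),o["contact_force"][2].round(2),"w",o["gripper_width"],"g",o["grasp_force"],"q7",o["q"][6])
E
```

>>> jog_arm([
  [0,0,0,0.142,1],
  [0,0,0,0.142,1],
  [0,0,0,0.142,1],
  [0,0,0,0.142,1],
  [0,0,0,0.142,1],
  [0,0,0,0.142,0.6],
  [-0.04,0.003,0,0,0.6],
  [-0.04,0.003,0,0,0.6],
  [-0.04,0.003,0,0,0.6],
  [-0.04,0.003,0,0,0.6],
  [-0.04,0.003,0,0,0.6],
  [-0.04,0.003,0,0,0.6],
  [-0.04,0.003,0,0,0.6],
  [-0.04,0.003,0,0,0.6],
  [-0.04,0.003,0,0,0.6],
  [-0.04,0.003,0,0,0.6],
  [-0.04,0.003,0,0,0.6],
  [-0.04,0.003,0,0,0.6],
  [-0.04,0.003,0,0,0.6],
  [0,0,0,0,0.6],
], squeeze=30)

```text
t: 2.1
eef_pos: [0.4636, 0.1368, 0.2314]
tool_rot: [0.001, 0.587, 0.809, -0.001]
contact_force: [-0.4, 0.1, -0.1]
gripper_width: 0.596
grasp_force: 0.0
```

```bash
python3 st.py
```

```text
t 2.1 rig xy [-0.0376  0.1521] z 0.2314 yaw err -0.0084 tilt [ 0.001 -0.002 -1.   ] F rig [-0.4  0.2] -0.06 w 0.5958037208828761 g 0.0 q7 -0.00907426794959937
```

>>> jog_arm([
  [-0.026,0.0025,0,0,0.6],
  [-0.026,0.0025,0,0,0.6],
  [0,0,0.04,0,0.6],
  [0,0,0.04,0,0.6],
  [0,0,0.04,0,0.6],
  [0,0,0.025,0,0.6],
  [0,0,0.018,0,0.6],
  [0,0,0,0,0.6],
])

```text
t: 2.9
eef_pos: [0.4813, 0.0949, 0.066]
tool_rot: [-0.002, 0.584, 0.812, -0.002]
contact_force: [0.1, -0.5, 0.2]
gripper_width: 0.598
grasp_force: 0.0
```

```bash
python3 st.py; python3 - <<'E'
from h import *
cv2.imwrite("pics/t1.png",cv2.resize(read_camera("top")[135:275,210:365],(664,600)))
cv2.imwrite("pics/s1.png",cv2.resize(read_camera("side")[160:300,200:386],(797,600)))
E
```

```text
t 2.9 rig xy [-0.0342  0.1067] z 0.066 yaw err 0.0009 tilt [-0.005 -0.002 -1.   ] F rig [-0.07 -0.47] 0.23 w 0.5975250522946525 g 0.0 q7 0.282130183332147
```

View pics/s1.png

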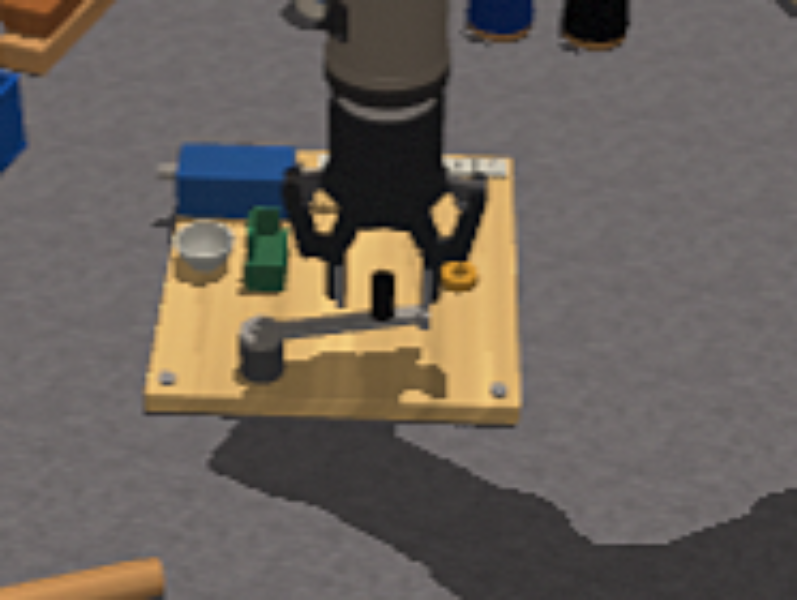

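The fingers straddle the upright knob (crop ~(382,295)), well centred. I'll shift 6 mm along y, grip lightly, and swing the knob along its arc.

>>> jog_arm([
  [-0.006,0.001,0,0,0.6],
  [0,0,0,0,0],
  [0,0,0,0,0],
  [0,0,0,0,0],
  [0,0,0,0,0],
  [0,0,0,0,0],
  [-0.014,0.0045,0,0,0],
  [-0.0127,0.0068,0,0,0],
  [-0.0115,0.0088,0,0,0],
  [-0.0097,0.0106,0,0,0],
  [-0.0079,0.0121,0,0,0],
  [-0.0057,0.0133,0,0,0],
  [-0.0033,0.014,0,0,0],
  [-0.001,0.0127,0,0,0],
  [0,0.003,0,0,0],
  [0,0,0,0,0],
  [0,0,0,0,0],
], squeeze=20)

```text
t: 4.7
eef_pos: [0.5847, 0.0517, 0.0682]
tool_rot: [-0.002, 0.585, 0.811, -0.003]
contact_force: [-11.8, -5.7, 9.5]
gripper_width: 0.196
grasp_force: 21.8
```

```bash
python3 st.py
```

```text
t 4.7 rig xy [0.0502 0.0329] z 0.0682 yaw err -0.0016 tilt [-0.008 -0.002 -1.   ] F rig [-13.02  -1.64] 9.45 w 0.19577075203537259 g 21.785468459129333 q7 0.40281411124714894
```

The knob is at the closed position with 13 N against the stop. I'll release, rise, and look.

>>> jog_arm([
  [0,-0.001,0,0,0.5],
  [0,0,0,0,0.5],
  [0,0,0,0,0.5],
  [0,0,-0.04,0,0.5],
  [0,0,-0.05,0,0.5],
  [-0.036,-0.02,0,0,0.5],
  [-0.036,-0.02,0,0,0.5],
  [-0.036,-0.02,0,0,0.5],
  [0,0,0,0,0.5],
])

```text
t: 5.6
eef_pos: [0.5638, -0.0744, 0.1591]
tool_rot: [0.001, 0.587, 0.809, -0.001]
contact_force: [0.4, 0.3, 0.3]
gripper_width: 0.501
grasp_force: 0.0
```

```bash
python3 st.py; python3 - <<'E'
from h import *
cv2.imwrite("pics/t2.png",cv2.resize(read_camera("top")[135:275,210:365],(664,600)))
cv2.imwrite("pics/s2.png",cv2.resize(read_camera("side")[160:300,200:386],(797,600)))
E
```

```text
t 5.6 rig xy [-0.0097 -0.08  ] z 0.1591 yaw err -0.0087 tilt [ 0.001 -0.003 -1.   ] F rig [0.46 0.12] 0.27 w 0.5013596065596774 g 0.0 q7 0.56084532499211
```

View pics/t2.png

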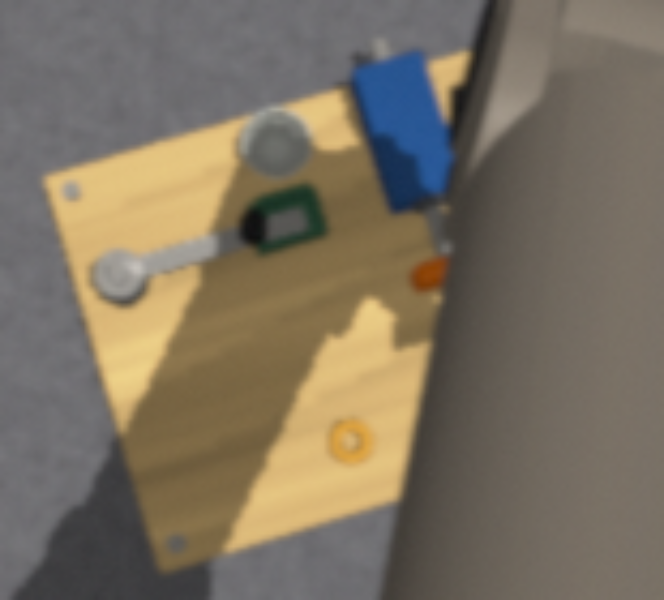

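View pics/s2.png

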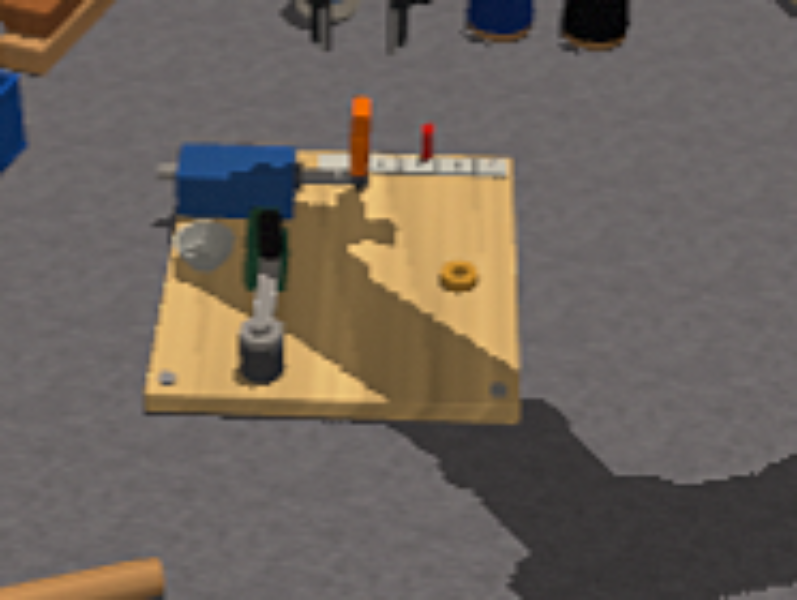

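The hook bar lies in the green catch with its knob at crop ~(254,224). The side view shows the orange plate at (361,100–175) and the red clip at (427,125–160), with the fingers above and clear. I'll check the hook angle and the clip offset, and lower around the plate.

```bash
python3 - <<'E'
from fit import *
k=(P((254,224),.088)-T)@R; print("knob",k,"ang",np.arctan2(-(k[0]-.05),-(k[1]-.12)))
S=lambda c,z:((ray("side",(199.5+(c[0]+.5)/4.285,159.5+(c[1]+.5)/4.286),z)[:2]-T)@R).round(4)
im=cv2.imread("pics/s2.png");hsv=cv2.cvtColor(im,cv2.COLOR_BGR2HSV)
for n,lo,hi in(("red",(0,180,80),(4,255,255)),("or",(7,200,100),(15,255,255))):
    m=cv2.inRange(hsv,lo,hi);ys,xs=np.nonzero(m[60:200]);ys=ys+60;print(n,xs.mean(),xs.min(),xs.max(),ys.min(),ys.max())
print(S((427,125),.046),S((427,160),.018),S((361,98),.102))
E
```

```text
knob [0.04921562 0.034995  ] ang 0.009227224604026247
red 427.14903846153845 423 432 125 158
or 360.0575022461815 352 368 98 175
[-0.0646 -0.1466] [-0.0656 -0.1381] [-0.0135 -0.0973]
```

>>> jog_arm([
  [0.005,0,0.03,0,0.5],
  [0,0,0.03,0,0.5],
  [0,0,0.02,0,0.5],
  [0,0,0.01,0,0.5],
  [0,0,0,0,0.5],
])

```text
t: 6.2
eef_pos: [0.5631, -0.0612, 0.0671]
tool_rot: [-0.001, 0.583, 0.812, -0.0]
contact_force: [0.1, 0.4, 0.1]
gripper_width: 0.497
grasp_force: 0.0
```

```bash
python3 st.py
```

```text
t 6.2 rig xy [-0.0062 -0.0673] z 0.0671 yaw err 0.0022 tilt [-0.002  0.    -1.   ] F rig [0.19 0.34] 0.09 w 0.4972877691655821 g 0.0 q7 0.618143488310035
```

The hook is closed (0.01 rad). Both views give clip minus handle ≈ -51 mm. Centre and grip.

>>> jog_arm([
  [-0.008,-0.004,0,0,0.5],
  [0,0,0,0,0],
  [0,0,0,0,0],
  [0,0,0,0,0],
  [0,0,0,0,0],
  [0,0,0,0,0],
], squeeze=80)

```text
t: 6.8
eef_pos: [0.5629, -0.0721, 0.0695]
tool_rot: [0.001, 0.584, 0.812, 0.0]
contact_force: [-1.4, -1.5, 6.2]
gripper_width: 0.151
grasp_force: 78.0
```

```bash
python3 st.py
```

```text
t 6.8 rig xy [-0.0098 -0.0775] z 0.0695 yaw err -0.0001 tilt [ 0.002 -0.    -1.   ] F rig [-1.8  -0.96] 6.15 w 0.15063000025710277 g 78.01305413246155 q7 0.6340727459165126
```

>>> jog_arm([
  [0,-0.008,0,0,0],
  [0,-0.008,0,0,0],
  [0,-0.008,0,0,0],
  [0,-0.008,0,0,0],
  [0,-0.008,0,0,0],
  [0,-0.008,0,0,0],
  [0,-0.003,0,0,0],
  [0,0,0,0,0],
  [0,0,0,0,0],
  [0,0,0,0,0],
])

```text
t: 7.8
eef_pos: [0.5179, -0.0872, 0.0696]
tool_rot: [0.003, 0.583, 0.812, 0.002]
contact_force: [10.2, 0.4, -4.9]
gripper_width: 0.153
grasp_force: 78.5
```

```bash
python3 st.py; python3 - <<'E'
from h import *
cv2.imwrite("pics/s3.png",cv2.resize(read_camera("side")[160:300,200:386],(797,600)))
cv2.imwrite("pics/t3.png",cv2.resize(read_camera("top")[135:275,210:365],(664,600)))
E
```

```text
t 7.8 rig xy [-0.0573 -0.0776] z 0.0696 yaw err 0.0011 tilt [ 0.008 -0.    -1.   ] F rig [ 9.84 -2.89] -4.86 w 0.1526452620010728 g 78.53431820869446 q7 0.6690185073887707
```

View pics/s3.png

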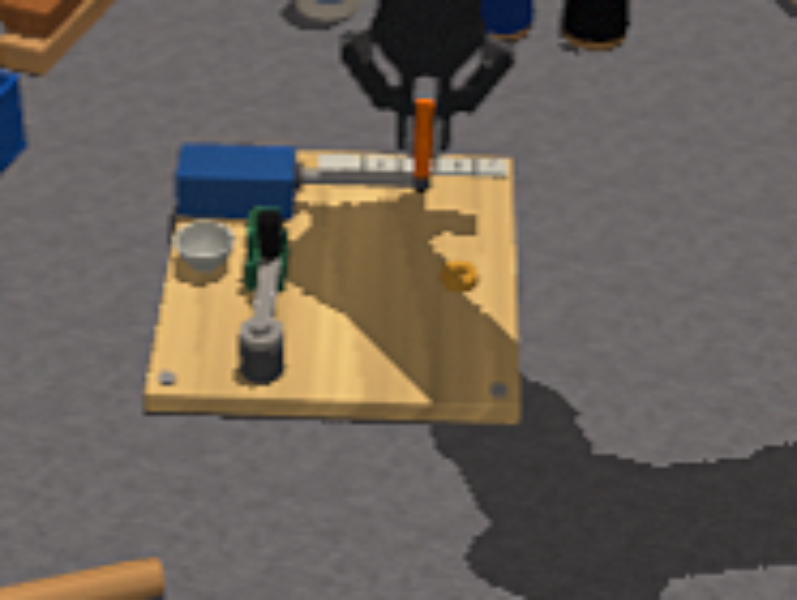

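View pics/t3.png

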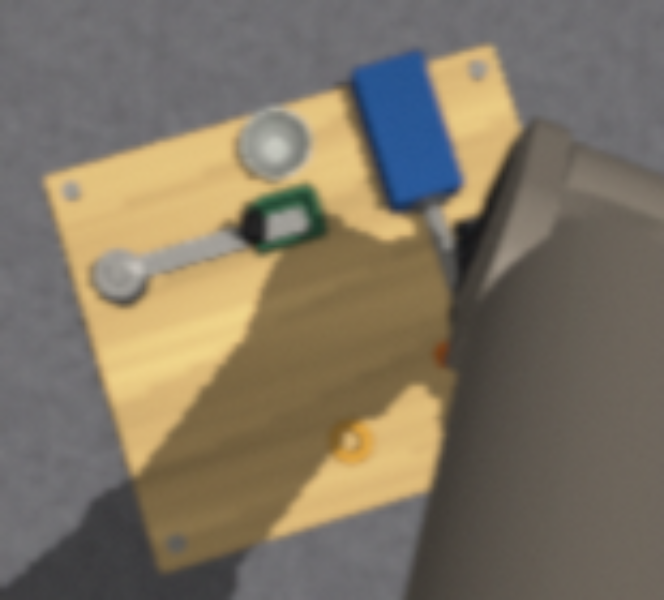

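The handle is out with the hook still shut, but the arm gave a few mm against the spring (47.5 of 51 mm). I'll add 3.5 mm and check against the side-view measurement.

>>> jog_arm([
  [0,-0.0035,0,0,0],
  [0,0,0,0,0],
  [0,0,0,0,0],
  [0,0,0,0,0],
  [0,0,0,0,0],
])

```text
t: 8.4
eef_pos: [0.5148, -0.0883, 0.0696]
tool_rot: [0.003, 0.583, 0.812, 0.002]
contact_force: [10.7, 1.1, -4.6]
gripper_width: 0.151
grasp_force: 78.7
```

```bash
python3 st.py; python3 - <<'E'
from fit import *
cv2.imwrite("pics/s4.png",cv2.resize(read_camera("side")[160:300,200:386],(797,600)))
def c(f):
    h=cv2.cvtColor(cv2.imread(f),cv2.COLOR_BGR2HSV);m=cv2.inRange(h,(7,200,100),(15,255,255))[130:172]
    ys,xs=np.nonzero(m[:,330:450]); k=(xs.mean()+330,ys.mean()+130); 
    z=.0705; p=ray("side",(199.5+(k[0]+.5)/4.285,159.5+(k[1]+.5)/4.286),z)
    print(f,k,((p[:2]-T)@R).round(4))
for f in("s2","s3","s4"): c(f"pics/{f}.png")
o=probe_bus.get_obs();print(abs(o["joint_vel"]).max())
E
```

```text
t 8.4 rig xy [-0.0607 -0.0776] z 0.0696 yaw err 0.0012 tilt [ 0.008 -0.    -1.   ] F rig [10.49 -2.39] -4.64 w 0.15094006166276067 g 78.68685722351074 q7 0.6715135755739584
pics/s2.png (np.float64(359.47826086956525), np.float64(149.75040257648953)) [-0.0136 -0.0738]
pics/s3.png (np.float64(422.90301003344484), np.float64(148.8963210702341)) [-0.0617 -0.0777]
pics/s4.png (np.float64(427.3539682539682), np.float64(149.56825396825397)) [-0.0651 -0.077 ]
0.0017496692474046715
```

The side view puts the handle at -65.1 mm and the clip at about -65 mm with the same bias, so they agree. The handle is steady, gripped at 79 N, and the hook is shut.

```bash
python3 -c "
from station import bot, order, probe_bus, read_camera, camera_info
print(order.hand_in())"
```

```text
the job is handed in; nothing more can be done
None
```

The hook is shut in its catch, and the arm is holding the handle steady about 51 mm out, with the pointer level with the red clip to within about 1 mm by my measurements; the job is handed in, but no verdict came back.

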